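# Load the burn-out tray with casting moulds in reverse order

### The arm

A 6-joint arm with a two-finger parallel gripper is mounted at the origin on the work surface. World frame = base frame: x ahead of the robot, y to its left, z up, the work surface at z = 0. Lengths are in mm, angles in rad, forces in N, time in s.
With the tool pointing down it reaches from about 425 to 925 mm from the base axis. Payload 12.5 kg.
Tool frame: the origin (TCP) lies at the very end of the fingers, on their centre line; the grasp point (between the pads) lies 19 mm behind it (arm.hold_point_z is the distance from the TCP to the grasp point, in mm); z points along the fingers, y is the line along which they close (so a half turn about z gives the same grasp; the last joint's range is limited). The gripper opens to 85 mm and grips with 20 to 120 N. Pads are 22 mm wide; open, the fingers measure 114 mm over their backs; the gripper's body (76 mm by 85 mm) begins 54 mm behind the grasp point. The pads swing forward as they close: fully open they stand 13 mm farther back than shut.
Start: joints at [-1.356, 0.491, 1.559, -0, 1.092, -0.106], TCP at [197.101, -593.124, 231.327] pointing down, gripper open.
Joint ranges: [-3.1, 3.1], [-0.84, 2.19], [0.05, 2.79], [-1.13, 4.28], [0.06, 2.93], [-2.69, 2.69]. Speed limits (rad/s): [2.22, 2.22, 2.79, 3.14, 3.14, 3.14].

### API

Orientations are given as a rotation vector (axis times angle).
In Python, from workcell import arm gives the robot as it stands. The module is installed in compiled form; this text tells all that it offers.
- The arm moves only by the tool jog_arm, never from a script. Its argument "plan" is text: rows parted by semicolons, each of 7 numbers parted by spaces: the shift along the tool's x, y, z in units of 25 mm (1.0 is 25 mm), then the turn, a rotation vector about the tool's x, y, z in units of 5 degrees (1.0 is 5 degrees), then the opening, from -1 (shut) to 1 (fully open). A call has 1 to 12 rows; each row shifts and turns the commanded pose from where the row before left it, along the tool's axes as they then stand; what a row does not reach is not made up. A row lasts 1/8 s, in which the tool goes at most 62.5 mm and 10.7 degrees, less where a joint would pass 70% of its speed; a pose out of reach is approached as far as the arm can. A call is refused whole if a number of a shift passes 1 or a number of a turn 1, either way. A call with a gripper value outside its range is refused whole. The fingers move at their own pace and stop on an object; the grip force is fixed at half the most. Time passes only in rows, so rows that do not move let the fingers close. It gives the time, the measured TCP pose, the force, the opening and the grip force at its end, in the units of the state.
- arm.observe(): the state, without advancing time (a new reading comes with each control period).
- arm.snapshot(name): name is "scene" or "side" or "wrist"; returns (picture, depth): 384x512x3 uint8, blue, green, red; 384x512 float32, mm along the optical axis (not along the pixel's ray), 0 where there is no reading.
- arm.calibration(name): a dict with "fx", "fy", "cx", "cy" (pixels), "rvec" (rotation vector, rad) and "tvec" (3), from world to camera coordinates, as OpenCV has them. Camera axes: x right, y down, z forward; pixel columns grow to the right and rows downward; lengths in mm; the calibration is good to about 2 mm. A picture is of the moment at which its call begins: read the wrist's pose just before it. calibration takes no time and is no camera call; for the wrist camera it gives the pose at the moment of the call.
- arm.job_done(): hands the job in; it is judged then, once.
The state is a dict: "time_s": time; "joint_positions": joint angles; "joint_velocities": joint speeds; "joint_efforts": joint torques, N m; "position": TCP position; "tool_rot": TCP orientation; "ft_force": force on the tool from outside, world axes, zero at the start; "moment": the same for the moment, N m; "gripper_width": finger opening in mm; "gripper_force": force on a finger pad.
Only numpy, scipy, OpenCV 4.12 (cv2) and the standard library are available. Lean on these libraries where they do the work, as an engineer would, in place of code of your own. Each camera call takes 0.05 s, during which the arm holds its last target. There are 200 camera calls.

### The job

Move the four casting moulds from the wooden bench tray to the steel furnace tray in reverse order: the mould nearest the bench tray's handle goes to the place farthest from the furnace tray's handle, and so on, so that the mould farthest from the bench tray's handle ends nearest the furnace tray's handle. Stand each one upright in the middle of its white ceramic disc; keep the moulds upright on the way and set them down gently, without dropping them.

Things in the scene. Friction and masses are not known exactly. Their poses are not given: they have to be found in the camera images.
- mould_small: A casting mould: a plain upright steel cylinder filled with plaster, the smallest of the four, 34 mm across and 44 mm high, about 0.12 kg. A small flush brown dot marks the middle of its white top. Origin: centre of its underside, z up. Yaw is arbitrary.
- mould_large: A casting mould: a plain upright steel cylinder filled with plaster, the largest, 58 mm across and 58 mm high, about 0.4 kg. Brown dot in the middle of its white top. Origin: centre of its underside, z up. Yaw is arbitrary.
- mould_oblong: A casting mould: a rectangular steel flask filled with plaster, 42 mm along its x, 56 mm along its y, 46 mm high, about 0.3 kg. Its y axis lies nearly along the row at the start (within 0.2 rad). Brown dot in the middle of its white top. Origin: centre of its underside, z up.
- mould_stepped: A casting mould of bare white plaster without a steel ring: a round foot 58 mm across and 14 mm high, and above it a round body 38 mm across up to the top at 58 mm, about 0.2 kg; grip the body, above the foot. Origin: centre of its underside, z up. Yaw is arbitrary.
- bench_tray: Fixed wooden tray holding the moulds at the start, in any order: a board 76 (x) x 320 (y) x 10 mm, low dark wire handle 36 mm beyond its +y end only. Four places in a row at y = +120, +40, -40 and -120 mm, x = 0, within 4 mm, on discs with tops 13 mm above the table. Origin: centre of its underside. Small unlisted things stand past the trays' -y ends (to 85 mm high) and beside it.
- furnace_tray: Fixed steel tray, empty at the start: a plate 76 (x) x 320 (y) x 10 mm, low dark wire handle 36 mm beyond its +y end only. Four places in a row at y = +120, +40, -40 and -120 mm, x = 0; each is a white ceramic disc 64 mm across, its top 13 mm above the table. Origin: centre of its underside, on the table. One tray lies nearer the robot, one farther (varies), rows over 115 mm apart.
- disc_small: A fixed white ceramic disc, 64 mm across and 3 mm thick, lying on the bench tray. It is the disc on which the small mould stands at the start, so it marks where that mould came from. It never moves. Origin: centre of its underside, 10 mm above the table; its yaw means nothing.
- disc_large: A fixed white ceramic disc, 64 mm across and 3 mm thick, lying on the bench tray. It is the disc on which the large mould stands at the start, so it marks where that mould came from. It never moves. Origin: centre of its underside, 10 mm above the table; its yaw means nothing.
- disc_oblong: A fixed white ceramic disc, 64 mm across and 3 mm thick, lying on the bench tray. It is the disc on which the oblong mould stands at the start, so it marks where that mould came from. It never moves. Origin: centre of its underside, 10 mm above the table; its yaw means nothing.
- disc_stepped: A fixed white ceramic disc, 64 mm across and 3 mm thick, lying on the bench tray. It is the disc on which the stepped mould stands at the start, so it marks where that mould came from. It never moves. Origin: centre of its underside, 10 mm above the table; its yaw means nothing.
Not all that is in view belongs to the job. Leave any purple or red look-alike of the mould_large alone.

How it is judged:
By the outcome, as a careful person would: the job done as asked, in the order asked, and still so for the second after the job is handed in, with the robot touching nothing.
It also fails if it takes over 102 s, if anything falls off the work surface, if the arm or the gripper's body presses on something with over 40 N, if the wrist force passes 120 N, or if a joint passes its speed limit or range.

## Working session

There is one attempt and no reset: what is moved stays moved. The work goes in short steps, Python scripts to look and compute and a tool call to move; the robot and the scene stay as the last step left them, time stands still between calls to the robot, and variables do not carry over. Pictures are saved under pics/ and viewed, at most 14 in all, crops included, and the job is handed in when it is done.

Besides the shell and the picture viewer there is one more tool, called by a JSON object that holds its "op" and its "data", one argument or row to a line. jog_arm: Moves the arm, as the interface text tells. Its arguments: {"type":"object","properties":{"plan":{"type":"string"}},"required":["plan"]}

```bash
mkdir -p pics; cat > h.py <<'E'
import numpy as np, cv2
from workcell import arm
def snap(n,f=None):
    c=arm.calibration(n); im,d=arm.snapshot(n)
    if f: cv2.imwrite('pics/'+f,im)
    R=cv2.Rodrigues(np.array(c['rvec'],float))[0]; t=np.array(c['tvec'],float).ravel()
    return im,d,(c['fx'],c['fy'],c['cx'],c['cy'],R,t)
def ray(c,u,v):
    fx,fy,cx,cy,R,t=c
    return -R.T@t, R.T@np.array([(u-cx)/fx,(v-cy)/fy,1.])
def onplane(c,u,v,z):
    o,r=ray(c,u,v); return o+r*(z-o[2])/r[2]
def cloud(c,d):
    fx,fy,cx,cy,R,t=c
    v,u=np.mgrid[:d.shape[0],:d.shape[1]]
    P=np.stack([(u-cx)/fx*d,(v-cy)/fy*d,d],-1)
    return (P-t)@R
def proj(c,p):
    fx,fy,cx,cy,R,t=c; q=R@np.asarray(p,float)+t
    return fx*q[0]/q[2]+cx, fy*q[1]/q[2]+cy
def tri(c1,p1,c2,p2):
    o1,r1=ray(c1,*p1);o2,r2=ray(c2,*p2)
    s=np.linalg.lstsq(np.stack([r1,-r2],1),o2-o1,rcond=None)[0]
    a,b=o1+r1*s[0],o2+r2*s[1]; return (a+b)/2,np.linalg.norm(a-b)
E
python3 - <<'E'
from h import *
for n in('scene','side','wrist'):
    im,d,c=snap(n,n+'0.png'); np.save('pics/'+n+'_d.npy',d); print(n,(-c[4].T@c[5]).round(), c[4][2].round(2))
print(arm.observe(), arm.hold_point_z)
a=np.hstack([cv2.imread('pics/scene0.png'),cv2.imread('pics/side0.png')]);cv2.imwrite('pics/both.png',cv2.resize(a,(800,300)))
E
```

```text
scene [951. -80. 651.] [-0.51  0.22 -0.83]
side [216. 514. 572.] [ 0.47 -0.57 -0.68]
wrist [ 275. -568.  373.] [-0.31 -0.1  -0.95]
{'time_s': 0.15, 'joint_positions': array([-1.35558145e+00,  4.91418543e-01,  1.55930950e+00, -4.48427547e-06,
        1.09167986e+00, -1.05579655e-01]), 'joint_velocities': array([-0.00193652, -0.00271314, -0.00234556,  0.00013462, -0.00028148,
        0.00104713]), 'joint_efforts': array([ 6.19665861e-04, -6.18706942e+01, -2.61691028e+01, -1.76092612e-04,
        3.17936087e-03,  2.91693539e-05]), 'position': array([ 197.07412943, -592.94959781,  230.86354707]), 'tool_rot': array([-3.10046301e+00, -5.01618213e-01,  7.63847109e-05]), 'ft_force': array([-0.33674413,  0.39640518,  1.08285764]), 'moment': array([-0.0267142 , -0.0231087 ,  0.01065617]), 'gripper_force': 0.0, 'gripper_width': 85.54961398295612} 18.700000000000003
```

View pics/scene0.png

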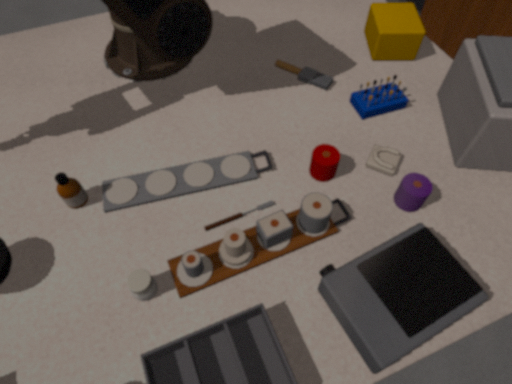

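View pics/side0.png

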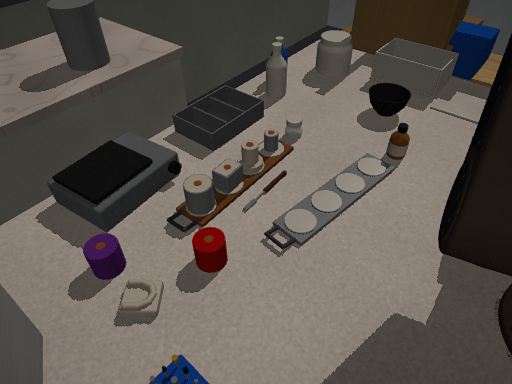

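The bench tray in the scene view shows, from its handle: large (316,212), oblong (274,230), stepped (235,245) and small (193,262). The furnace discs, from its handle, are at (237,166), (199,173), (161,182) and (122,190). The red (324,160) and purple (412,190) cylinders off the tray are the look-alikes. The mould_large is the steel-grey one with a white top, standing on the tray. Next I measure the dots and discs in both views.

```bash
cat > m.py <<'E'
from h import *
def dots(im,approx,r=9):
    out=[]
    b,g,rr=[im[...,i].astype(float) for i in range(3)]
    for (u,v) in approx:
        yy,xx=np.mgrid[v-r:v+r+1,u-r:u+r+1]
        s=(rr-b)[v-r:v+r+1,u-r:u+r+1]; s=s-np.median(s)
        w=np.where(s>0.4*s.max(),s,0)
        n,l,st,ce=cv2.connectedComponentsWithStats((w>0).astype(np.uint8))
        k=1+np.argmax(st[1:,4]); m=l==k
        out.append(((xx*w)[m].sum()/w[m].sum(),(yy*w)[m].sum()/w[m].sum(),int(m.sum())))
    return out
def discs(im,approx,r=24,z=13):
    g=cv2.cvtColor(im,cv2.COLOR_BGR2GRAY); out=[]
    for (u,v) in approx:
        val=np.median(g[v-3:v+4,u-3:u+4])
        # threshold midway to surrounding steel
        m=np.zeros_like(g); x0,y0=max(u-r,0),max(v-r,0)
        sub=g[y0:v+r,x0:u+r]
        t,_=cv2.threshold(sub,0,255,cv2.THRESH_OTSU)
        m=(sub>min(t,val*.9)).astype(np.uint8)
        m=cv2.morphologyEx(m,cv2.MORPH_OPEN,np.ones((3,3)))
        n,l=cv2.connectedComponents(m,connectivity=4); 
        k=(l==l[v-y0,u-x0]).astype(np.uint8)
        cn=max(cv2.findContours(k,0,cv2.CHAIN_APPROX_NONE)[0],key=cv2.contourArea)
        out.append((cn.reshape(-1,2)+[x0,y0]).astype(float))
    return out
E
python3 - <<'E'
from m import *
s,_,cs=snap('scene'); e,_,ce=snap('side')
A=dots(s,[(316,200),(274,221),(235,236),(193,257)]); B=dots(e,[(198,183),(227,168),(250,143),(270,133)])
print(np.round(A,1).tolist(),np.round(B,1).tolist())
for a,b in zip(A,B): p,g=tri(cs,a[:2],ce,b[:2]); print('mould',p.round(1),round(g,1))
D1=discs(s,[(237,166),(199,173),(161,182),(122,190)]); D2=discs(e,[(300,221),(327,202),(351,183),(372,166)])
for a,b in zip(D1,D2):
    f=[cv2.fitEllipse(q.astype(np.float32)) for q in(a,b)]
    p,g=tri(cs,f[0][0],ce,f[1][0])
    w=[onplane(c,*x[0],13)[:2].round(1) for c,x in((cs,f[0]),(ce,f[1]))]
    print('disc',p.round(1),round(g,1),*w,[np.round(x[1],1) for x in f])
for n,im,c in(('scene',s,cs),('side',e,ce)):
    k=im.copy()
    if n=='scene':k=cv2.resize(k[110:310,90:360],None,fx=2.9,fy=2.9); cv2.imwrite('pics/cropscene.png',k)
E
```

```text
[[316.5, 204.6, 38.0], [274.2, 222.8, 39.0], [234.0, 236.8, 50.0], [190.5, 258.5, 50.0]] [[197.1, 182.8, 35.0], [226.9, 166.6, 28.0], [249.2, 143.7, 26.0], [270.6, 132.0, 21.0]]
mould [664.3 157.   71.5] 1.4
mould [662.3  74.1  59.5] 1.0
mould [666.1  -3.9  71.9] 1.1
mould [668.5 -84.6  58.1] 1.0
disc [469.6  75.5  26.7] 8.0 [455.6  76.2] [477.9  68.5] [array([38.5, 45.6]), array([23. , 31.7])]
disc [458.7  -3.7  27.1] 10.9 [442.6  -5.6] [467.3 -11.1] [array([40. , 45.2]), array([20.2, 30. ])]
disc [448.9 -83.5  25.6] 11.0 [433.4 -87.4] [456.3 -90.6] [array([39.5, 44.9]), array([18. , 28.9])]
disc [ 439.1 -162.    25.6] 12.2 [ 422.5 -168.1] [ 446.3 -169.5] [array([40.3, 45.3]), array([16.3, 27.2])]
```

```bash
ls pics
```

```text
both.png
cropscene.png
scene0.png
scene_d.npy
side0.png
side_d.npy
wrist0.png
wrist_d.npy
```

View pics/cropscene.png

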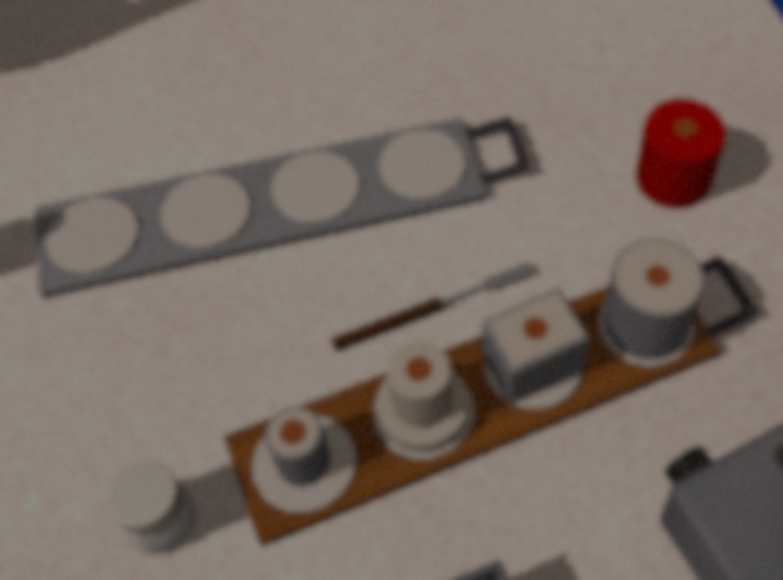

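The crop shows the order large (654,300), oblong (536,350), stepped (420,395), small (295,445), and the look-alike in red (682,150). The white-topped steel large next to the handle is the right one. The disc masks bled into the table, so I'll use the discs as holes in the steel colour instead.

```bash
cat > d.py <<'E'
from m import *
def holes(im,approx):
    f=cv2.GaussianBlur(im,(3,3),0).astype(float); rb=f[...,2]-f[...,0]
    out=[]
    for u,v in approx:
        hi=np.median(rb[v-3:v+4,u-3:u+4]); win=rb[max(v-26,0):v+26,max(u-26,0):u+26]
        lo=np.percentile(win,8); th=(hi+lo)/2
        m=(rb>th).astype(np.uint8)
        m2=cv2.erode(m,np.ones((3,3),np.uint8)); l=cv2.connectedComponents(m2,connectivity=4)[1]
        k=cv2.dilate((l==l[v,u]).astype(np.uint8),np.ones((3,3),np.uint8))
        cn=max(cv2.findContours(k,0,cv2.CHAIN_APPROX_NONE)[0],key=cv2.contourArea)
        out.append((cv2.fitEllipse(cv2.convexHull(cn)),cv2.contourArea(cn),hi,lo))
    return out
E
python3 - <<'E'
from d import *
s,_,cs=snap('scene'); e,_,ce=snap('side')
D1=holes(s,[(237,166),(199,173),(161,182),(122,190)]); D2=holes(e,[(300,221),(327,202),(351,183),(372,166)])
for a,b in zip(D1,D2):
    p,g=tri(cs,a[0][0],ce,b[0][0])
    print('disc',p.round(1),round(g,1),*[onplane(c,*x[0][0],13)[:2].round(1) for c,x in((cs,a),(ce,b))],[(np.round(x[0][0],1).tolist(),np.round(x[0][1],1).tolist(),x[1:]) for x in(a,b)])
# oblong yaw: white top contour via depth-free brightness near the dot
for (n,im,c,p) in(('scene',s,cs,(274,222)),('side',e,ce,(227,168))):
    g=cv2.cvtColor(im,cv2.COLOR_BGR2GRAY); sub=g[p[1]-28:p[1]+28,p[0]-28:p[0]+28]
    cv2.imwrite(f'pics/ob_{n}.png',cv2.resize(sub,None,fx=6,fy=6,interpolation=cv2.INTER_CUBIC))
a=np.hstack([cv2.imread('pics/ob_scene.png'),cv2.imread('pics/ob_side.png')]);cv2.imwrite('pics/ob.png',a)
E
```

```text
disc [503.9  40.1 -33.4] 16.4 [540.4  37.1] [478.   69.4] [([232.4, 191.9], [407.3, 872.7], (166348.0, np.float64(19.0), np.float64(4.0))), ([300.0, 220.5], [24.0, 32.3], (580.0, np.float64(18.0), np.float64(1.0)))]
disc [495.4  15.3  -1.4] 81.0 [540.4  37.1] [467.1 -10. ] [([232.4, 191.9], [407.3, 872.7], (166348.0, np.float64(18.0), np.float64(4.0))), ([326.1, 200.5], [21.6, 30.8], (499.0, np.float64(18.0), np.float64(1.0)))]
disc [487.2  -3.3  30.3] 137.1 [540.4  37.1] [455.9 -89.3] [([232.4, 191.9], [407.3, 872.7], (166348.0, np.float64(18.0), np.float64(4.0))), ([349.8, 182.6], [19.3, 29.3], (419.5, np.float64(19.0), np.float64(1.0)))]
disc [480.1 -16.7  60.7] 185.1 [540.4  37.1] [ 445.1 -168.7] [([232.4, 191.9], [407.3, 872.7], (166348.0, np.float64(18.0), np.float64(4.0))), ([371.1, 166.1], [17.2, 28.1], (350.5, np.float64(19.0), np.float64(1.0)))]
```

View pics/ob.png

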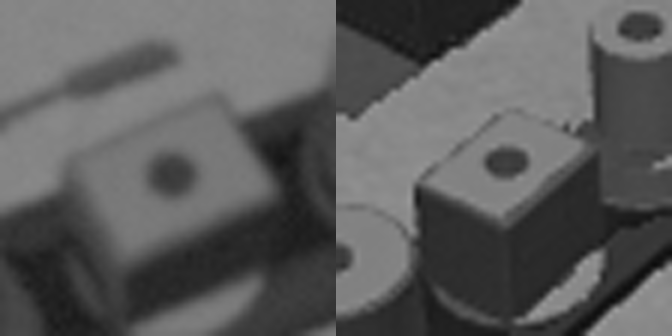

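The scene view is soft, but the side view gives clean furnace discs (spacing 80.1 mm). The oblong's top corners in the side crop are about (80,183), (179,110), (266,148) and (169,222). I'll turn the tool so that y points along world x, move over the trays and measure with the wrist camera.

{"op": "jog_arm", "data": {
  "plan": "0 0 0 0 0 -1 1; 0 0 0 0 0 -1 1; 0 0 0 0 0 -1 1; 0 0 0 0 0 -1 1; 0 0 0 0 0 -1 1; 0 0 0 0 0 -1 1; 0 0 0 0 0 -1 1; 0 0 0 0 0 -1 1; 0 0 0 0 0 -1 1; 0 0 0 0 0 -1 1; 0 0 0 0 0 -1 1; 0 0 0 0 0 -1 1"
}}

```text
time_s: 1.85
position: [197.1, -593.1, 231.3]
tool_rot: [2.432, 1.989, -0.0]
ft_force: [-0.8, 0.3, -0.2]
gripper_width: 85.4
gripper_force: 0.0
```

{"op": "jog_arm", "data": {
  "plan": "0 0 0 0 0 -1 1; 0 0 0 0 0 -1 1; 0 0 0 0 0 -0.32 1; 0.8 1 -0.3 0 0 0 1; 0.8 1 -0.3 0 0 0 1; 0.8 1 -0.3 0 0 0 1; 0.8 1 -0.3 0 0 0 1; 1 1 -0.3 0 0 0 1; 1 1 0 0 0 0 1; 1 1 0 0 0 0 1; 1 1 0 0 0 0 1; 1 1 0 0 0 0 1"
}}

```text
time_s: 3.35
position: [422.9, -387.3, 268.9]
tool_rot: [2.223, 2.219, -0.0]
ft_force: [-0.3, -0.2, -0.1]
gripper_width: 85.2
gripper_force: 0.0
```

{"op": "jog_arm", "data": {
  "plan": "1 1 0 0 0 0 1; 1 1 0 0 0 0 1; 1 0.7 0 0 0 0 1; 1 0 0 0 0 0 1; 1 0 0 0 0 0 1; 1 0 0 0 0 0 1; 1 0 0 0 0 0 1; 1 0 0 0 0 0 1; 1 0 0 0 0 0 1; 1 0 0 0 0 0 1; 1 0 0 0 0 0 1; 1 0 0 0 0 0 1"
}}

```text
time_s: 4.85
position: [488.8, -87.1, 269.0]
tool_rot: [2.223, 2.22, 0.0]
ft_force: [-0.1, -0.1, 0.5]
gripper_width: 85.9
gripper_force: 0.0
```

```bash
python3 - <<'E'
from h import *
w,d,c=snap('wrist','w1.png'); print(c[:4],(-c[4].T@c[5]).round(),c[4][2].round(2))
for p in [(478,69.4,13),(467.1,-10,13),(455.9,-89.3,13),(445.1,-168.7,13),(668,-84,58)]: print(np.round(proj(c,p)))
P=[onplane(snap('side')[2],u,v,59.)[:2] for u,v in [(212.3,170.5),(228.8,158.3),(243.3,164.7),(227.2,177)]]
print(np.round(P,1)); 
for i in range(4):
    q=P[(i+1)%4]-P[i]; print(np.hypot(*q).round(1),np.degrees(np.arctan2(q[1],q[0])).round(1))
E
```

```text
(323.39909220069865, 323.39909220069865, 252.3223390616498, 189.03951570006106) [489.  -5. 411.] [-0.   -0.32 -0.95]
[243.   7.]
[234.  84.]
[226. 151.]
[220. 209.]
[414. 154.]
[[678.3 102.2]
 [678.6  50.9]
 [639.9  48.2]
 [640.1  98.4]]
51.4 -89.7
38.8 -176.0
50.2 89.8
38.4 5.7
```

View pics/w1.png

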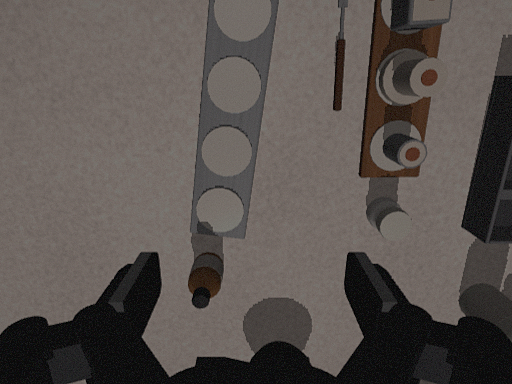

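The wrist view shows the furnace discs at (243,10), (234,84), (227,151) and (220,209), matching the side-view estimates. The small dot is at (412,154) and the stepped dot at (429,77). I'll shift toward +y for a second wrist view.

{"op": "jog_arm", "data": {
  "plan": "1 1 0 0 0 0 1; 1 1 0 0 0 0 1; 1 1 0 0 0 0 1; 1 0 0 0 0 0 1; 1 0 0 0 0 0 1; 1 0 0 0 0 0 1; 0 0 0 0 0 0 1"
}}

```text
time_s: 5.98
position: [564.8, 62.0, 268.7]
tool_rot: [-2.221, -2.222, 0.0]
ft_force: [0.7, -0.4, -0.0]
gripper_width: 85.4
gripper_force: 0.0
```

```bash
cat > w.py <<'E'
from d import *
import json
def wdiscs(w,c,d):
    f=cv2.GaussianBlur(w,(3,3),0).astype(float); P=cloud(c,d)
    out=[]
    for X,Y in [(478,69.4),(467.1,-10),(455.9,-89.3),(445.1,-168.7)]:
        u,v=[int(round(q)) for q in proj(c,(X,Y,13))]
        if not(8<u<504 and 34<v<340): out.append(None); continue
        g=f.sum(2)/3; hi=np.median(g[v-3:v+4,u-3:u+4])
        # steel beside the disc: plate points between neighbouring discs
        lo=np.median([g[int(b),int(a)] for a,b in [proj(c,(X+s*5.5,Y+s*40,10)) for s in(-1,1)] if 0<b<383 and 0<a<511])
        m=(g>(hi+lo)/2).astype(np.uint8)
        plate=cv2.fillPoly(np.zeros_like(m),[np.array([proj(c,(X+a*.99+b*.137,Y-a*.137+b*.99,11)) for a,b in((-36,-37),(36,-37),(36,37),(-36,37))]).astype(np.int32)],1)
        m=cv2.morphologyEx(m&plate,cv2.MORPH_OPEN,np.ones((3,3),np.uint8))
        cn=max(cv2.findContours(m,0,cv2.CHAIN_APPROX_NONE)[0],key=cv2.contourArea)
        e=cv2.fitEllipse(cv2.convexHull(cn)); out.append((e[0],e[1],cv2.contourArea(cn),onplane(c,*e[0],13)))
    return out
E
python3 - <<'E'
from w import *
w,d,c=snap('wrist','w2.png'); np.save('pics/w2d.npy',d)
D=wdiscs(w,c,d)
for x in D:
    if x: print(np.round(x[0],1),np.round(x[1],1),x[2],x[3].round(1))
import pickle; pickle.dump((c,D),open('w2.pkl','wb'))
for p in [(664.3,157,71.5),(662.3,74.1,59.5),(666.1,-3.9,71.9),(668.5,-84.6,58)]: print(np.round(proj(c,p)))
E
```

```text
[182.4 144. ] [48.3 52.1] 1914.5 [477.6  68.   13. ]
[178.4 203.5] [43.1 48. ] 1573.0 [466.9 -11.   13. ]
[174.9 256.4] [38.4 44.6] 1214.0 [456.3 -90.3  13. ]
[172.6 303.8] [34.9 40.2] 966.5 [ 446.8 -169.8   13. ]
[354.  65.]
[342. 147.]
[342. 217.]
[335. 271.]
```

View pics/w2.png

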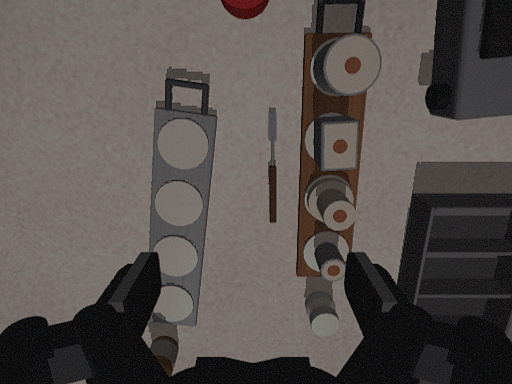

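All in view: dots at (353,65), (340,146), (340,216) and (333,270), and the discs at (182,144) to (172,304). I'll triangulate wrist against side and get the oblong's yaw.

```bash
python3 - <<'E'
from w import *
import pickle
c,D=pickle.load(open('w2.pkl','rb')); w=cv2.imread('pics/w2.png'); e,_,ce=snap('side'); s,_,cs=snap('scene')
W=dots(w,[(353,65),(340,146),(340,216),(333,270)]); B=dots(e,[(198,183),(227,168),(250,143),(270,133)]); S=dots(s,[(316,204),(274,222),(234,237),(191,258)])
for x,b,a in zip(W,B,S):
    p,g=tri(c,x[:2],ce,b[:2]); z=p[2]; p2,g2=tri(c,x[:2],cs,a[:2]); print(p.round(1),round(g,1),p2.round(1),round(g2,1), onplane(c,*x[:2],z)[:2].round(1))
D2=holes(e,[(300,221),(327,202),(351,183),(372,166)])
for x,b in zip(D,D2):
    p,g=tri(c,x[0],ce,b[0][0]); print('disc',p.round(1),round(g,1))
g=cv2.cvtColor(w,cv2.COLOR_BGR2GRAY)
b=w[...,0]; m=(g>np.median(g[130:136,330:350])*.8).astype(np.uint8)
m[W and 0:0]=0; sub=np.zeros_like(m); sub[110:180,310:365]=m[110:180,310:365]
sub=cv2.morphologyEx(sub,cv2.MORPH_OPEN,np.ones((3,3),np.uint8)); l=cv2.connectedComponents(sub,connectivity=4)[1]
k=(l==l[132,340]).astype(np.uint8); cn=max(cv2.findContours(k,0,cv2.CHAIN_APPROX_NONE)[0],key=cv2.contourArea).reshape(-1,2)
pts=np.array([onplane(c,u,v,59)[:2] for u,v in cn],np.float32); print(cv2.minAreaRect(pts),len(cn))
E
```

```text
[665.9 156.4  69.9] 0.3 [664.7 156.   73.1] 0.4 [665.8 156.3]
[660.2  75.7  61.5] 1.6 [660.7  74.4  57.3] 0.1 [659.6  75.2]
[663.4  -1.1  74.6] 1.4 [664.5  -4.   69.3] 0.2 [663.   -1.6]
[665.6 -80.7  61.5] 1.0 [667.  -84.9  55.7] 0.0 [665.3 -81.2]
disc [477.8  68.3  12.3] 0.9
disc [467.  -11.   12.4] 0.8
disc [456.2 -90.6  12. ] 0.5
disc [ 446.  -171.9   10.5] 0.4
((660.6301879882812, 74.68699645996094), (34.972503662109375, 49.8752555847168), 4.103123664855957) 148
```

Heights match the text (tops about 71, 59, 71 and 58; discs 12–13), so I start with the large mould.

{"op": "jog_arm", "data": {
  "plan": "0.63 0.67 0.92 0 0 0 1; 0.63 0.67 0.92 0 0 0 1; 0.63 0.67 0.92 0 0 0 1; 0.63 0.67 0.92 0 0 0 1; 0.63 0.67 0.92 0 0 0 1; 0.63 0.67 0.92 0 0 0 1; 0 0 0.9 0 0 0 1; 0 0 0.9 0 0 0 1; 0 0 0.9 0 0 0 1; 0 0 0.9 0 0 0 1; 0 0 0.43 0 0 0 1; 0 0 0 0 0 0 1"
}}

```text
time_s: 7.62
position: [665.4, 155.5, 29.6]
tool_rot: [-2.222, -2.22, 0.001]
ft_force: [1.1, 0.2, -0.4]
gripper_width: 85.3
gripper_force: 0.0
```

{"op": "jog_arm", "data": {
  "plan": "0 0 0 0 0 0 -1; 0 0 0 0 0 0 -1; 0 0 0 0 0 0 -1; 0 0 0 0 0 0 -1; 0 0 0 0 0 0 -1; 0 0 0 0 0 0 -1; 0 0 0 0 0 0 -1; 0 0 0 0 0 0 -1"
}}

```text
time_s: 8.62
position: [665.5, 156.2, 31.3]
tool_rot: [2.221, 2.221, 0.001]
ft_force: [-2.4, -0.6, 5.5]
gripper_width: 56.8
gripper_force: 64.1
```

{"op": "jog_arm", "data": {
  "plan": "0 0 -0.4 0 0 0 -1; 0 0 -0.8 0 0 0 -1; 0 0 -1 0 0 0 -1; 0 0 -1 0 0 0 -1; 0 0 -0.8 0 0 0 -1; -0.5 -0.3 0 0 0 0 -1; -0.9 -0.6 0 0 0 0 -1; -0.9 -0.6 0 0 0 0 -1; -0.9 -0.6 0 0 0 0 -1; -0.9 -0.6 0 0 0 0 -1; -0.9 -0.6 0 0 0 0 -1; -0.9 -0.6 0 0 0 0 -1"
}}

```text
time_s: 10.12
position: [566.2, 7.5, 129.3]
tool_rot: [-2.221, -2.22, 0.002]
ft_force: [-0.5, 0.0, -4.1]
gripper_width: 56.6
gripper_force: 65.0
```

{"op": "jog_arm", "data": {
  "plan": "-0.9 -0.6 0 0 0 0 -1; -0.9 -0.6 0 0 0 0 -1; -0.9 -0.6 0 0 0 0 -1; -0.9 -0.6 0 0 0 0 -1; -0.9 -0.6 0 0 0 0 -1; -0.9 -0.6 0 0 0 0 -1; -0.9 -0.6 0 0 0 0 -1; -0.8 -0.68 0 0 0 0 -1; 0 0 0 0 0 0 -1; 0 0 0 0 0 0 -1"
}}

```text
time_s: 11.38
position: [445.4, -168.6, 129.8]
tool_rot: [-2.222, -2.22, 0.0]
ft_force: [0.4, -0.1, -4.0]
gripper_width: 56.4
gripper_force: 65.1
```

{"op": "jog_arm", "data": {
  "plan": "0 0 0.7 0 0 0 -1; 0 0 0.9 0 0 0 -1; 0 0 0.9 0 0 0 -1; 0 0 0.7 0 0 0 -1; 0 0 0.4 0 0 0 -1; 0 0 0.2 0 0 0 -1; 0 0 0.1 0 0 0 -1; 0 0 0.04 0 0 0 -1; 0 0 0.03 0 0 0 -1; 0 0 0 0 0 0 -1"
}}

```text
time_s: 12.62
position: [445.9, -168.8, 31.3]
tool_rot: [2.221, 2.22, 0.0]
ft_force: [-0.2, 1.0, 2.8]
gripper_width: 56.8
gripper_force: 65.6
```

{"op": "jog_arm", "data": {
  "plan": "0 0 0 0 0 0 0.3; 0 0 0 0 0 0 0.6; 0 0 0 0 0 0 1; 0 0 0 0 0 0 1; 0 0 0 0 0 0 1; 0 0 -0.5 0 0 0 1; 0 0 -1 0 0 0 1; 0 0 -1 0 0 0 1; 0.8 0 -1 0 0 0 1; 1 0.8 -1 0 0 0 1; 1 0.8 -1 0 0 0 1; 1 0.8 -1 0 0 0 1"
}}

```text
time_s: 14.12
position: [506.1, -72.8, 195.2]
tool_rot: [2.221, 2.22, 0.001]
ft_force: [-0.2, -0.7, -0.9]
gripper_width: 85.4
gripper_force: 0.0
```

{"op": "jog_arm", "data": {
  "plan": "1 0.8 -1 0 0 0 1; 1 0.8 -1 0 0 0 1; 1 0.8 -1 0 0 0 1; 1 0.8 0 0 0 0 1; 1 0.8 0 0 0 0 1; 1 0.8 0 0 0 -0.8 1; 0 0 0 0 0 0 1"
}}

```text
time_s: 15.0
position: [626.1, 77.6, 268.6]
tool_rot: [2.14, 2.3, 0.0]
ft_force: [-0.4, -0.7, -0.3]
gripper_width: 85.4
gripper_force: 0.0
```

```bash
python3 - <<'E'
from w import *
w,d,c=snap('wrist','w3.png'); print(arm.observe()['position'].round(1))
for x in wdiscs(w,c,d):
    if x: print(np.round(x[0],1),np.round(x[1],1),x[2],x[3].round(1))
for p in [(445.5,-169.3,71),(661,74.8,59),(665,-2.5,71),(667,-83,57)]:
    u,v=[int(round(q)) for q in proj(c,p)]; print(u,v)
    try:
        q=dots(w,[(u,v)])[0]; print('dot',np.round(q,1),onplane(c,*q[:2],p[2]).round(1))
    except Exception as ex: print(ex)
E
```

```text
[625.5  76.7 268.6]
[133.3 148. ] [46.9 53.3] 1903.5 [477.7  68.   13. ]
[127.7 206.4] [42.  48.9] 1564.5 [466.7 -11.1  13. ]
[119.1 245.8] [34.7 66.2] 1062.5 [451.8 -70.9  13. ]
[119.4 297. ] [20.9 30.1] 276.0 [ 447.2 -155.5   13. ]
101 334
dot [ 96.5 337.3   3. ] [ 438.8 -175.2   71. ]
284 162
dot [283.1 162.  146. ] [660.3  74.8  59. ]
281 230
dot [280.2 230.2 129. ] [663.9  -3.4  71. ]
276 282
dot [275.1 282.6  98. ] [666.5 -84.1  57. ]
```

View pics/w3.png

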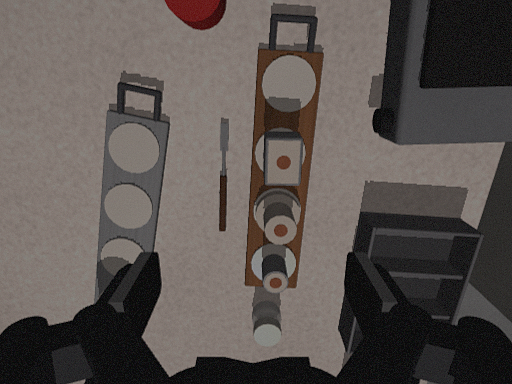

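View: oblong dot (283,162) aligned with the tool, stepped (280,230), small (275,282); the bench place next to the handle (290,80) is empty. Now the oblong.

{"op": "jog_arm", "data": {
  "plan": "-0.08 0.69 1 0 0 0 1; -0.08 0.69 1 0 0 0 1; 0 0 1 0 0 0 1; 0 0 1 0 0 0 1; 0 0 1 0 0 0 1; 0 0 1 0 0 0 1; 0 0 1 0 0 0 1; 0 0 0.9 0 0 0 1; 0 0 0.9 0 0 0 1; 0 0 0.7 0 0 0 1; 0 0 0.37 0 0 0 1; 0 0 0 0 0 0 1"
}}

```text
time_s: 16.55
position: [660.3, 74.4, 21.3]
tool_rot: [-2.143, -2.297, 0.001]
ft_force: [-0.3, -0.2, -0.3]
gripper_width: 85.4
gripper_force: 0.0
```

{"op": "jog_arm", "data": {
  "plan": "0 0 0 0 0 0 -1; 0 0 0 0 0 0 -1; 0 0 0 0 0 0 -1; 0 0 0 0 0 0 -1; 0 0 0 0 0 0 -1; 0 0 0 0 0 0 -1; 0 0 0 0 0 0 -1; 0 0 0 0 0 0 -1; 0 0 0 0 0 0 -1"
}}

```text
time_s: 17.68
position: [661.0, 74.7, 22.3]
tool_rot: [2.142, 2.297, 0.001]
ft_force: [0.4, 0.4, 6.5]
gripper_width: 41.6
gripper_force: 62.1
```

{"op": "jog_arm", "data": {
  "plan": "0 0 -0.4 0 0 0 -1; 0 0 -0.8 0 0 0 -1; 0 0 -1 0 0 0.8 -1; 0 0 -1 0 0 0.8 -1; 0 0 -0.8 0 0 0.77 -1; -0.45 -0.41 0 0 0 0 -1; -0.9 -0.85 0 0 0 0 -1; -0.9 -0.85 0 0 0 0 -1; -0.9 -0.85 0 0 0 0 -1; -0.9 -0.85 0 0 0 0 -1; -0.9 -0.85 0 0 0 0 -1; -0.9 -0.85 0 0 0 0 -1"
}}

```text
time_s: 19.18
position: [501.9, -52.1, 121.2]
tool_rot: [-2.366, -2.065, 0.001]
ft_force: [0.2, -0.7, -3.8]
gripper_width: 41.4
gripper_force: 61.5
```

{"op": "jog_arm", "data": {
  "plan": "-0.9 -0.85 0 0 0 0 -1; -0.9 -0.85 0 0 0 0 -1; 0 0 0 0 0 0 -1; 0 0 0 0 0 0 -1"
}}

```text
time_s: 19.68
position: [455.6, -90.2, 121.5]
tool_rot: [2.368, 2.064, 0.0]
ft_force: [-0.6, -0.6, -3.6]
gripper_width: 41.5
gripper_force: 61.6
```

{"op": "jog_arm", "data": {
  "plan": "0 0 0.7 0 0 0 -1; 0 0 0.9 0 0 0 -1; 0 0 0.9 0 0 0 -1; 0 0 0.7 0 0 0 -1; 0 0 0.4 0 0 0 -1; 0 0 0.2 0 0 0 -1; 0 0 0.1 0 0 0 -1; 0 0 0.04 0 0 0 -1; 0 0 0.03 0 0 0 -1; 0 0 0 0 0 0 -1"
}}

```text
time_s: 20.92
position: [455.8, -90.2, 22.5]
tool_rot: [2.368, 2.064, 0.0]
ft_force: [0.8, -0.5, -3.0]
gripper_width: 41.4
gripper_force: 61.6
```

{"op": "jog_arm", "data": {
  "plan": "0 0 0.03 0 0 0 -1; 0 0 0.03 0 0 0 -1; 0 0 0 0 0 0 -1"
}}

```text
time_s: 21.3
position: [455.9, -90.2, 22.2]
tool_rot: [2.368, 2.063, 0.001]
ft_force: [-4.7, 1.3, 22.5]
gripper_width: 41.7
gripper_force: 64.8
```

{"op": "jog_arm", "data": {
  "plan": "0 0 -0.02 0 0 0 0.2; 0 0 0 0 0 0 0.6; 0 0 0 0 0 0 1; 0 0 0 0 0 0 1; 0 0 0 0 0 0 1; 0 0 -0.5 0 0 0 1; 0 0 -1 0 0 0 1; 0 0 -1 0 0 0 1; 0 0 -1 0 0 -0.8 1; 0 0 -1 0 0 -0.77 1; 0.8 1 -1 0 0 0 1; 0.8 1 -1 0 0 0 1"
}}

```text
time_s: 22.8
position: [506.1, -49.7, 185.8]
tool_rot: [2.222, 2.22, 0.001]
ft_force: [-0.1, -0.5, -0.5]
gripper_width: 85.4
gripper_force: 0.0
```

{"op": "jog_arm", "data": {
  "plan": "0.8 1 -1 0 0 0 1; 0.8 1 -1 0 0 0 1; 0 1 0 0 0 0 1; 0 1 0 0 0 0 1; 0 0 0 0 0 0 1"
}}

```text
time_s: 23.42
position: [606.4, -10.1, 234.2]
tool_rot: [2.221, 2.221, 0.0]
ft_force: [0.3, -0.8, -0.1]
gripper_width: 85.4
gripper_force: 0.0
```

```bash
python3 - <<'E'
from w import *
w,d,c=snap('wrist','w4.png'); print(arm.observe()['position'].round(1))
for p in [(445.5,-169.3,71),(456,-90.2,59),(664,-2.5,71),(666.5,-83.5,57)]:
    u,v=[int(round(q)) for q in proj(c,p)]; print(u,v)
    try:
        q=dots(w,[(u,v)])[0]; print('dot',np.round(q,1),onplane(c,*q[:2],p[2]).round(1))
    except Exception as ex: print(ex)
E
```

```text
[605.5 -10.1 234.1]
111 304
dot [110.6 298.4   5. ] [ 446.6 -161.6   71. ]
115 236
dot [114.1 236.5 142. ] [455.4 -90.3  59. ]
312 161
dot [312.4 161.5 108. ] [664.2  -3.4  71. ]
308 230
dot [307.7 230.6 142. ] [666.5 -84.1  57. ]
```

View pics/w4.png

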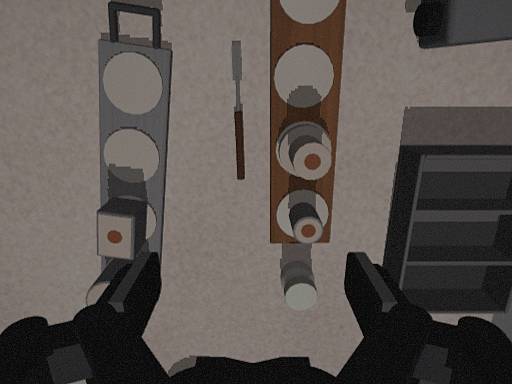

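View: the oblong stands on the third disc (dot at 114,236) and is centred within 1 mm. Next the stepped, dot (312,161).

{"op": "jog_arm", "data": {
  "plan": "0.1 0.78 0.8 0 0 0 1; 0.09 0.78 0.8 0 0 0 1; 0.09 0.77 0.8 0 0 0 1; 0 0 1 0 0 0 1; 0 0 1 0 0 0 1; 0 0 1 0 0 0 1; 0 0 0.9 0 0 0 1; 0 0 0.8 0 0 0 1; 0 0 0.6 0 0 0 1; 0 0 0.3 0 0 0 1; 0 0 0 0 0 0 1"
}}

```text
time_s: 24.85
position: [664.0, -3.2, 33.6]
tool_rot: [-2.222, -2.221, 0.0]
ft_force: [0.4, 0.3, 0.5]
gripper_width: 85.1
gripper_force: 0.0
```

{"op": "jog_arm", "data": {
  "plan": "0 0 0 0 0 0 -1; 0 0 0 0 0 0 -1; 0 0 0 0 0 0 -1; 0 0 0 0 0 0 -1; 0 0 0 0 0 0 -1; 0 0 0 0 0 0 -1; 0 0 0 0 0 0 -1; 0 0 0 0 0 0 -1; 0 0 0 0 0 0 -1; 0 0 0 0 0 0 -1"
}}

```text
time_s: 26.1
position: [664.4, -3.2, 34.4]
tool_rot: [2.221, 2.22, 0.001]
ft_force: [-0.5, -0.5, 6.3]
gripper_width: 36.7
gripper_force: 60.0
```

{"op": "jog_arm", "data": {
  "plan": "0 0 -0.4 0 0 0 -1; 0 0 -0.8 0 0 0 -1; 0 0 -1 0 0 0 -1; 0 0 -1 0 0 0 -1; 0 0 -0.8 0 0 0 -1; -0.03 -0.45 0 0 0 0 -1; -0.03 -0.93 0 0 0 0 -1; -0.04 -0.93 0 0 0 0 -1; -0.04 -0.93 0 0 0 0 -1; -0.04 -0.93 0 0 0 0 -1; -0.04 -0.93 0 0 0 0 -1; -0.04 -0.93 0 0 0 0 -1"
}}

```text
time_s: 27.6
position: [511.3, -9.6, 133.4]
tool_rot: [-2.221, -2.22, 0.001]
ft_force: [1.2, 0.1, -2.0]
gripper_width: 36.7
gripper_force: 60.4
```

{"op": "jog_arm", "data": {
  "plan": "-0.04 -0.93 0 0 0 0 -1; 0 -0.93 0 0 0 0 -1; 0 0 0 0 0 0 -1; 0 0 0 0 0 0 -1; 0 0 0.7 0 0 0 -1; 0 0 0.9 0 0 0 -1; 0 0 0.9 0 0 0 -1; 0 0 0.7 0 0 0 -1; 0 0 0.4 0 0 0 -1; 0 0 0.2 0 0 0 -1; 0 0 0.1 0 0 0 -1; 0 0 0.04 0 0 0 -1"
}}

```text
time_s: 29.1
position: [467.0, -10.7, 35.5]
tool_rot: [2.222, 2.221, 0.0]
ft_force: [-0.5, -0.1, -2.1]
gripper_width: 36.9
gripper_force: 60.5
```

{"op": "jog_arm", "data": {
  "plan": "0 0 0.02 0 0 0 -1; 0 0 0 0 0 0 -1"
}}

```text
time_s: 29.35
position: [466.9, -10.7, 35.0]
tool_rot: [2.221, 2.221, 0.0]
ft_force: [0.0, 0.5, -2.4]
gripper_width: 36.9
gripper_force: 60.5
```

{"op": "jog_arm", "data": {
  "plan": "0 0 0.03 0 0 0 -1; 0 0 0 0 0 0 -1"
}}

```text
time_s: 29.6
position: [466.9, -10.7, 34.4]
tool_rot: [2.221, 2.221, 0.0]
ft_force: [-0.6, 0.6, 5.1]
gripper_width: 36.5
gripper_force: 61.4
```

{"op": "jog_arm", "data": {
  "plan": "0 0 -0.01 0 0 0 0.2; 0 0 0 0 0 0 0.6; 0 0 0 0 0 0 1; 0 0 0 0 0 0 1; 0 0 0 0 0 0 1; 0 0 -0.5 0 0 0 1; 0 0 -0.8 0 0 0 1; 0 0 -0.8 0 0 0 1; 0 0 -0.9 0 0 0 1; 0 0 -0.98 0 0 0 1; -0.33 0.89 0 0 0 0 1; -0.33 0.89 0 0 0 0 1"
}}

```text
time_s: 31.1
position: [511.9, -27.3, 135.2]
tool_rot: [2.221, 2.22, 0.001]
ft_force: [-0.4, 0.3, -0.3]
gripper_width: 85.7
gripper_force: 0.0
```

{"op": "jog_arm", "data": {
  "plan": "-0.33 0.89 0 0 0 0 1; -0.33 0.89 0 0 0 0 1; -0.33 0.89 0 0 0 0 1; -0.33 0.89 0 0 0 0 1; -0.33 0.89 0 0 0 0 1; -0.33 0.89 0 0 0 0 1; -0.29 0.86 0 0 0 0 1; 0 0 0 0 0 0 1; 0 0 0 0 0 0 1"
}}

```text
time_s: 32.22
position: [665.5, -83.7, 134.1]
tool_rot: [-2.221, -2.221, 0.001]
ft_force: [0.4, 0.3, 0.5]
gripper_width: 85.5
gripper_force: 0.0
```

{"op": "jog_arm", "data": {
  "plan": "0 0 0.9 0 0 0 1; 0 0 1 0 0 0 1; 0 0 1 0 0 0 1; 0 0 0.9 0 0 0 1; 0 0 0.5 0 0 0 1; 0 0 0.18 0 0 0 1; 0 0 0 0 0 0 1"
}}

```text
time_s: 33.1
position: [666.4, -83.9, 22.2]
tool_rot: [2.221, 2.221, 0.0]
ft_force: [-0.7, -0.1, 0.3]
gripper_width: 85.4
gripper_force: 0.0
```

{"op": "jog_arm", "data": {
  "plan": "0 0 0 0 0 0 -1; 0 0 0 0 0 0 -1; 0 0 0 0 0 0 -1; 0 0 0 0 0 0 -1; 0 0 0 0 0 0 -1; 0 0 0 0 0 0 -1; 0 0 0 0 0 0 -1; 0 0 0 0 0 0 -1; 0 0 0 0 0 0 -1; 0 0 0 0 0 0 -1"
}}

```text
time_s: 34.35
position: [666.5, -84.0, 22.4]
tool_rot: [2.221, 2.221, 0.001]
ft_force: [-0.2, 0.9, 5.4]
gripper_width: 32.5
gripper_force: 59.4
```

{"op": "jog_arm", "data": {
  "plan": "0 0 -0.4 0 0 0 -1; 0 0 -0.8 0 0 0 -1; 0 0 -1 0 0 0 -1; 0 0 -1 0 0 0 -1; 0 0 -0.8 0 0 0 -1; 0.4 -0.5 0 0 0 0 -1; 0.7 -0.88 0 0 0 0 -1; 0.7 -0.88 0 0 0 0 -1; 0.7 -0.88 0 0 0 0 -1; 0.7 -0.88 0 0 0 0 -1; 0.7 -0.88 0 0 0 0 -1; 0.7 -0.88 0 0 0 0 -1"
}}

```text
time_s: 35.85
position: [519.7, 32.1, 121.4]
tool_rot: [-2.221, -2.221, 0.001]
ft_force: [-0.3, 0.2, -1.4]
gripper_width: 32.8
gripper_force: 59.6
```

{"op": "jog_arm", "data": {
  "plan": "0.7 -0.88 0 0 0 0 -1; 0.8 -0.88 0 0 0 0 -1; 0 0 0 0 0 0 -1; 0 0 0 0 0 0 -1; 0 0 0.7 0 0 0 -1; 0 0 0.9 0 0 0 -1; 0 0 0.9 0 0 0 -1; 0 0 0.7 0 0 0 -1; 0 0 0.4 0 0 0 -1; 0 0 0.2 0 0 0 -1; 0 0 0.1 0 0 0 -1; 0 0 0.05 0 0 0 -1"
}}

```text
time_s: 37.35
position: [478.1, 68.6, 23.3]
tool_rot: [2.222, 2.221, 0.001]
ft_force: [0.8, -0.5, -1.8]
gripper_width: 32.8
gripper_force: 59.7
```

{"op": "jog_arm", "data": {
  "plan": "0 0 0.03 0 0 0 -1; 0 0 0 0 0 0 -1"
}}

```text
time_s: 37.6
position: [477.9, 68.6, 22.5]
tool_rot: [2.221, 2.221, 0.0]
ft_force: [-0.4, -0.4, -1.0]
gripper_width: 33.0
gripper_force: 59.7
```

{"op": "jog_arm", "data": {
  "plan": "0 0 0.02 0 0 0 -1; 0 0 0 0 0 0 -1"
}}

```text
time_s: 37.85
position: [478.0, 68.6, 22.3]
tool_rot: [2.221, 2.221, 0.001]
ft_force: [-1.6, 1.0, 7.0]
gripper_width: 32.5
gripper_force: 60.3
```

Contact. I release, lift to about 290 mm and back off, then check.

{"op": "jog_arm", "data": {
  "plan": "0 0 -0.01 0 0 0 0.2; 0 0 0 0 0 0 0.6; 0 0 0 0 0 0 1; 0 0 0 0 0 0 1; 0 0 0 0 0 0 1; 0 0 -0.5 0 0 0 1; 0 0 -0.9 0 0 0 1; 0 0 -1 0 0 0 1; 0 0 -1 0 0 0 1; 0 0 -1 0 0 0 1; 0 0 -1 0 0 0 1; 0 0 -1 0 0 0 1"
}}

```text
time_s: 39.35
position: [477.6, 68.6, 183.8]
tool_rot: [2.221, 2.221, 0.001]
ft_force: [-0.3, -0.4, 0.2]
gripper_width: 85.6
gripper_force: 0.0
```

{"op": "jog_arm", "data": {
  "plan": "0 0.4 -1 0 0 0 1; 0 0.4 -1 0 0 0 1; 0 0.4 -1 0 0 0 1; 0 0.4 -0.5 0 0 0 1; 0 0 0 0 0 0 1; 0 0 0 0 0 0 1"
}}

```text
time_s: 40.1
position: [517.1, 68.6, 269.2]
tool_rot: [-2.221, -2.221, 0.001]
ft_force: [-0.5, 0.3, -1.3]
gripper_width: 85.2
gripper_force: 0.0
```

```bash
python3 - <<'E'
from w import *
w,d,c=snap('wrist','w5.png'); e,_,ce=snap('side','side5.png'); s,_,cs=snap('scene')
for p in [(445.5,-169.3,71),(456,-90.2,59),(467,-10.7,71),(478,68.6,57)]:
    r=[]
    for im,cc in((w,c),(e,ce),(s,cs)):
        u,v=[int(round(q)) for q in proj(cc,p)]
        try: q=dots(im,[(u,v)])[0]; r.append((np.round(q,1).tolist(),onplane(cc,*q[:2],p[2])[:2].round(1)))
        except Exception as ex: r.append((u,v))
    print(r)
k=cv2.resize(e[120:280,190:430],None,fx=2,fy=2,interpolation=cv2.INTER_CUBIC); k=cv2.copyMakeBorder(k,0,384-k.shape[0],0,0,0)
cv2.imwrite('pics/fin.png',cv2.resize(np.hstack([w,k]),(800,310)))
E
```

```text
[([198.3, 335.6, 83.0], array([ 445.5, -167.9])), ([375.3, 145.1, 27.0], array([ 447.3, -169. ])), ([113.2, 172.9, 28.0], array([ 446.5, -168.8]))]
[([204.4, 279.6, 98.0], array([455.5, -90.4])), ([352.8, 165.5, 26.0], array([457.4, -91.1])), ([155.5, 167.9, 29.0], array([456.8, -91. ]))]
[([209.0, 226.8, 127.0], array([466.4, -10.9])), ([329.1, 179.0, 36.0], array([468.2, -11.2])), ([194.6, 155.9, 27.0], array([468. , -11.8]))]
[([217.3, 156.8, 142.0], array([477.3,  68.6])), ([301.1, 203.9, 41.0], array([479.7,  67.9])), ([234.3, 152.0, 28.0], array([478.8,  67.6]))]
```

View pics/fin.png

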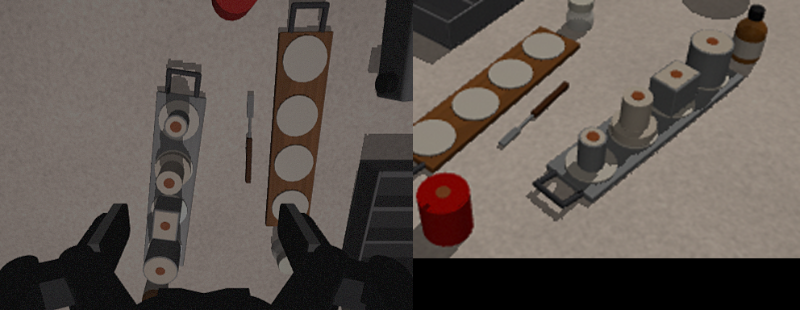

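All four moulds stand upright on the furnace tray: from its handle small (593,150), stepped (637,115), oblong (677,88) and large (711,60). Each is centred on its disc within about 2 mm, and the robot is clear.

```bash
python3 -c "
from workcell import arm
print(arm.job_done())"
```

```text
the job is handed in; nothing more can be done
None
```

The job is handed in at about 40 s of the 102 s allowed: all four moulds stand upright in reverse order on the furnace tray, from its handle small, stepped, oblong, large, each within about 2 mm of its disc's centre.

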